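Seal the lid of the dry box on the knife maker's bench

ROBOT

A 7-joint arm with a two-finger parallel gripper is mounted at the origin on the work surface. World frame = base frame: x ahead of the robot, y to its left, z up, the work surface at z = 0. Lengths are in m, angles in rad, forces in N, time in s.
With the tool pointing down it reaches from about 0.35 to 0.9 m from the base axis. Payload 8.1 kg.
Tool frame: the origin (TCP) lies at the very end of the fingers, on their centre line; the grasp point (between the pads) lies 19 mm behind it; z points along the fingers, y is the line along which they close (so a half turn about z gives the same grasp; the last joint's range is limited). The gripper opens to 92 mm and grips with 3 to 60 N. Pads are 19 mm wide; open, the fingers measure 130 mm over their backs; the gripper's body (75 mm by 190 mm) begins 47 mm behind the grasp point.
Start: joints at [-1.214, 0.434, 0.025, 1.573, -0.012, 1.134, -0.075], TCP at [0.277, 0.56, 0.227] pointing down, gripper open.
Joint ranges: [-2.62, 2.62], [-0.44, 2.09], [-1.27, 1.32], [0.08, 2.57], [-1.32, 4.46], [0.12, 2], [-2.74, 2.74]. Speed limits (rad/s): [2.22, 2.22, 3.01, 3.01, 3.14, 3.14, 3.14].

INTERFACE

Orientations are given as a rotation vector (axis times angle).
In Python, from cell import arm gives the robot as it stands.
- The arm moves only by the shell command python3 -m pendant 'ROWS' [FORCE]. ROWS is a JSON object of lists of equal length, an entry for each row: "slide": the shift along the tool's x, y, z in units of 0.3 m (1.0 is 0.3 m), a list of three; "dr": the turn, a rotation vector about the tool's x, y, z in units of 0.12 rad (1.0 is 0.12 rad), a list of three; "claw": the opening, from 0 (shut) to 1 (fully open). In form: {"slide": [[tx, ty, tz], ...], "dr": [[ax, ay, az], ...], "claw": [claw, ...]}. A call has 1 to 10 rows; each row shifts and turns the commanded pose from where the row before left it, along the tool's axes as they then stand; what a row does not reach is not made up. A row lasts 1/10 s, in which the tool goes at most 50 mm and 8.59 degrees, less where a joint would pass 70% of its speed; a pose out of reach is approached as far as the arm can. A call with a number of a shift or a turn outside -1 to 1 is refused whole. A call with a gripper value outside its range is refused whole. The fingers move at their own pace and stop on an object; FORCE is the grip in N (left out, the last holds). Time passes only in rows, so rows that do not move let the fingers close. It gives the time, the measured TCP pose, the force, the opening and the grip force at its end, in the units of the state.
- arm.observe(): the state, without advancing time (a new reading comes with each control period).
- arm.get_image(name): name is "side" or "top" or "wrist"; returns the picture (400x640x3 uint8, red, green, blue); there is no depth.
- arm.calibration(name): a dict with "K" (3x3 intrinsics, pixels), "xyz" and "orientation" of the camera in the world. Camera axes: x right, y up, looking along -z (the intrinsics and any distortion apply to the point x, -y, -z); pixel columns grow to the right and rows downward; lengths in m; the calibration is good to about 2 mm. A picture is of the moment at which its call begins: read the wrist's pose just before it. calibration takes no time and is no camera call; for the wrist camera it gives the pose at the moment of the call.
- arm.sign_off(): hands the job in; it is judged then, once.
The state is a dict: "clock": time; "joints": joint angles; "dq": joint speeds; "joint_efforts": joint torques, N m; "position": TCP position; "ee_rot": TCP orientation; "force": force on the tool from outside, world axes, zero at the start; "ft_torque": the same for the moment, N m; "width": opening from 0.0 (shut) to 1.0 (fully open); "gripper_force": force on a finger pad.
Only numpy, scipy, OpenCV 4.12 (cv2) and the standard library are available. Lean on these libraries where they do the work, as an engineer would, in place of code of your own. Each camera call takes 0.05 s, during which the arm holds its last target. There are 200 camera calls.

TASK

The lid of the green dry box is standing proud on its gasket. Press it down from above one corner at a time, all the way home at each of the four corners in turn, until the lid sits flat and the gasket is shut all round. Leave the blue box, which is already sealed, alone.

Things in the scene. Friction and masses are not known exactly. Their poses are not given: they have to be found in the camera images.
- dry_box: Green ribbed open-topped box, 150 (its x) x 110 (its y) x 60 mm high, fixed to the bench; the loose grey lid stands proud on its orange gasket, a block in each corner. Origin: centre of its underside, on the bench; z up. Lid home: its underside 64 mm and top 74 mm above the bench, a 4 mm orange line still showing; at the start the top is 6 to 9 mm higher.
- lid: Loose grey plate 154 x 114 x 10 mm, 0.2 to 0.4 kg, its 20 mm orange skirt inside the green box (3 to 4 mm play). Flat top, green panel in the middle, a white 18 mm disc over each gasket block, 57 mm (x) and 37 mm (y) from the centre: press there. It rocks: as one corner goes down the diagonal one may rise up to 18 mm. Origin: centre of the plate's underside; axes as the box's.
- sealed_box: The blue dry box, same shape and same grey lid but with a blue panel, already closed: fixed, lid flush, 150 x 110 mm, 74 mm high. Origin: centre of its underside. To be left alone.
- corner_a (a joint): Orange gasket block, 18 mm square, domed, under the lid's corner at x -57, y +37 mm in the green box's frame: how far it is pressed in, 0 proud to 0.009 m fully in (hard stop). Starts at 0 to 0.003. Slides straight down when the lid above it is pressed with about 11 N, and stays where it is left.
- corner_b (a joint): Orange gasket block, 18 mm square, domed, under the lid's corner at x +57, y +37 mm in the green box's frame: how far it is pressed in, 0 proud to 0.009 m fully in (hard stop). Starts at 0 to 0.003. Slides straight down when the lid above it is pressed with about 11 N, and stays where it is left.
- corner_c (a joint): Orange gasket block, 18 mm square, domed, under the lid's corner at x +57, y -37 mm in the green box's frame: how far it is pressed in, 0 proud to 0.009 m fully in (hard stop). Starts at 0 to 0.003. Slides straight down when the lid above it is pressed with about 11 N, and stays where it is left.
- corner_d (a joint): Orange gasket block, 18 mm square, domed, under the lid's corner at x -57, y -37 mm in the green box's frame: how far it is pressed in, 0 proud to 0.009 m fully in (hard stop). Starts at 0 to 0.003. Slides straight down when the lid above it is pressed with about 11 N, and stays where it is left.
Things that resemble listed ones, but are neither listed nor needed, are in the scene too. There is more than one size of the dry_box; the job needs the largest.

How it is judged:
By the outcome, as a careful person would: the job done as asked, in the order asked, and still so for the second after the job is handed in, with the robot touching nothing.
It also fails if it takes over 51 s, if anything falls off the work surface, if the arm or the gripper's body presses on something with over 40 N, if the wrist force passes 120 N, or if a joint passes its speed limit or range.

## Working session

There is one attempt and no reset: what is moved stays moved. The work goes in short steps, Python scripts to look and compute and a shell command to move; the robot and the scene stay as the last step left them, time stands still between calls to the robot, and variables do not carry over. Pictures are saved under pics/ and viewed, at most 10 in all, crops included, and the job is handed in when it is done.

```bash
mkdir -p pics; ls; python3 - <<'E'
from cell import arm
import cv2,numpy as np
for n in("top","side"):
    c=arm.calibration(n);print(n,c)
    cv2.imwrite(f"pics/{n}0.png",arm.get_image(n)[:,:,::-1])
s=arm.observe();print(s)
E
```

```text
pics
top {'K': array([[475.90327416,   0.        , 313.16101201],
       [  0.        , 475.90327416, 204.1691803 ],
       [  0.        ,   0.        ,   1.        ]]), 'xyz': array([ 0.34535384, -0.03114133,  1.08982524]), 'orientation': array([ 0.13650487, -0.10064084, -1.56033371])}
side {'K': array([[374.77549424,   0.        , 316.38868896],
       [  0.        , 374.77549424, 202.80996191],
       [  0.        ,   0.        ,   1.        ]]), 'xyz': array([0.40088189, 0.52776815, 0.64325137]), 'orientation': array([ 0.08426721, -1.11692395, -2.73482074])}
{'clock': 0.1, 'joints': array([-1.21361046,  0.43517546,  0.02496745,  1.5740051 , -0.01161718,
        1.13399004, -0.07512693]), 'dq': array([-0.000415  , -0.00354203,  0.00144377, -0.00391222,  0.00146267,
        0.00030354, -0.00022316]), 'joint_efforts': array([ 3.32568117e-03, -6.69130111e+01,  9.88165699e-01, -3.15146434e+01,
       -6.05683029e-02,  3.74205806e-02,  4.85903217e-05]), 'position': array([0.27718363, 0.5596626 , 0.22600999]), 'ee_rot': array([-7.15985602e-01, -3.05869397e+00,  2.22491917e-03]), 'force': array([ 0.51442148,  0.21275849, -0.74643734]), 'ft_torque': array([-0.01066501,  0.0375463 , -0.01346427]), 'gripper_force': 0.0, 'width': 1.0001901148648003}
```

View pics/top0.png

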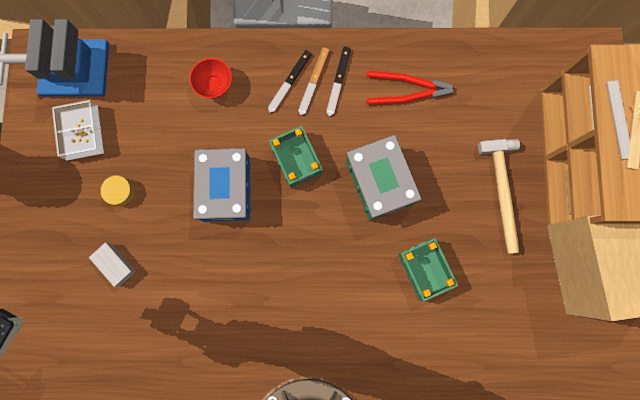

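View pics/side0.png

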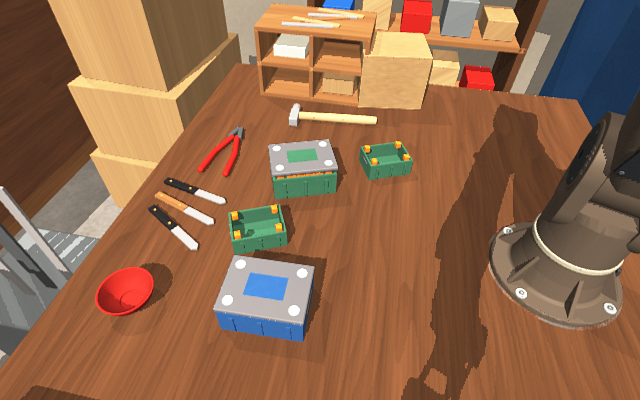

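The green lidded box, at top px (384,177) and side px (303,167), is the candidate. The two smaller green boxes, at top px (297,156) and (429,270), are open and have no lid. The blue one, at (220,185), is the sealed box and stays alone. I'll measure the discs and confirm in a crop.

```bash
cat > h.py <<'E'
import cv2,numpy as np
from scipy.spatial.transform import Rotation as R
def ray(c,p):
    K=c["K"];d=np.array([(p[0]-K[0,2])/K[0,0],-(p[1]-K[1,2])/K[1,1],-1])
    return np.array(c["xyz"]),R.from_rotvec(c["orientation"]).apply(d)
def onplane(c,p,z):
    o,d=ray(c,p);return o+d*(z-o[2])/d[2]
def tri(c1,p1,c2,p2):
    o1,d1=ray(c1,p1);o2,d2=ray(c2,p2)
    t=np.linalg.lstsq(np.c_[d1,-d2],o2-o1,rcond=None)[0]
    a,b=o1+d1*t[0],o2+d2*t[1];return (a+b)/2,np.linalg.norm(a-b)
def discs(im,roi,thr=225):
    x0,y0,x1,y1=roi;s=im[y0:y1,x0:x1]
    m=(s.min(2)>thr).astype(np.uint8)
    n,l,st,ce=cv2.connectedComponentsWithStats(m)
    return [(ce[i]+[x0,y0],int(st[i,4])) for i in range(1,n) if st[i,4]>=15]
E
python3 - <<'E'
from h import *
from cell import arm
t=cv2.imread("pics/top0.png")[:,:,::-1];s=cv2.imread("pics/side0.png")[:,:,::-1]
ct,cs=arm.calibration("top"),arm.calibration("side")
D=discs(t,(335,125,430,225));S=discs(s,(262,132,345,185))
for d,a in D: print("top",d.round(1),a,onplane(ct,d,.082).round(4))
for d,a in S: print("side",d.round(1),a,onplane(cs,d,.082).round(4))
for d,a in D:
    q=min(S,key=lambda e:np.linalg.norm(onplane(cs,e[0],.082)-onplane(ct,d,.082)))
    p,e=tri(ct,d,cs,q[0]);print(p.round(4),round(e,4))
a=cv2.resize(t[120:225,335:435],None,fx=4,fy=4);b=cv2.resize(s[130:205,255:350],None,fx=4,fy=4)
o=np.zeros((420,790,3),np.uint8);o[:420,:400]=a;o[:300,400:780]=b
cv2.imwrite("pics/crop0.png",o[:,:,::-1])
E
```

```text
top [389.6 145.3] 48 [ 0.6293 -0.1726  0.082 ]
top [357.8 156.9] 49 [ 0.6032 -0.1034  0.082 ]
top [409.6 193.5] 53 [ 0.5229 -0.2135  0.082 ]
top [377.4 205.5] 53 [ 0.4968 -0.1447  0.082 ]
side [322.4 143.5] 34 [ 0.5219 -0.217   0.082 ]
side [276.3 147.9] 34 [ 0.6284 -0.1753  0.082 ]
side [328.2 162.3] 38 [ 0.4954 -0.1482  0.082 ]
side [279.4 167.3] 40 [ 0.6022 -0.1066  0.082 ]
[ 0.628  -0.1723  0.0844] 0.0012
[ 0.6018 -0.1033  0.085 ] 0.0013
[ 0.5218 -0.213   0.0851] 0.0011
[ 0.4956 -0.1443  0.0854] 0.0014
```

View pics/crop0.png

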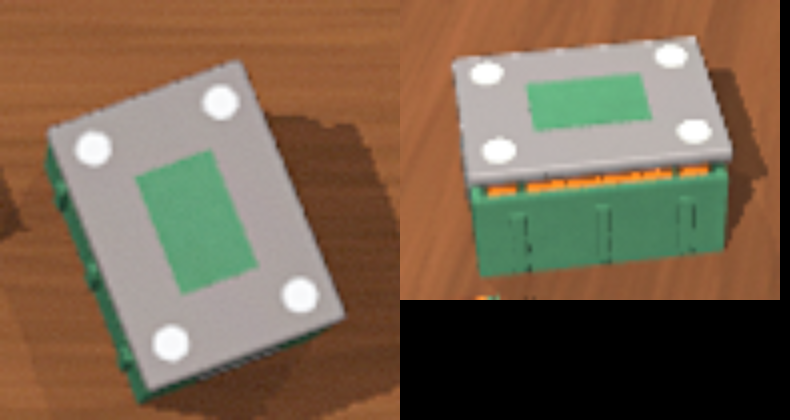

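The crop confirms it. The grey lid with the green panel sits over a green ribbed box with an orange gap showing. The discs are 114 x 74 mm apart, as the full size should be, and about 0.085 m high, so it is standing proud. Next I'll work out the approach.

```bash
cat >> h.py <<'E'
P={"a":(.4956,-.1443),"b":(.6018,-.1033),"c":(.628,-.1723),"d":(.5218,-.213)}
def go(arm,k,z):
    s=arm.observe();r=R.from_rotvec(s["ee_rot"]);t=np.r_[P[k],z]-s["position"]
    by=np.array(P["b"])-P["c"];by/=np.linalg.norm(by);by=r.inv().apply(np.r_[by,0])
    print(k,"delta_tool/0.3",(r.inv().apply(t)/.3).round(3),"yaw/0.12",round(((np.arctan2(-by[0],by[1])+np.pi/2)%np.pi-np.pi/2)/.12,2),"tilt",r.as_matrix()[:,2].round(3),"F",s["force"].round(1),"pos",s["position"].round(4),"t",s["clock"],"w",round(s["width"],2),"j7",s["joints"][6].round(2))
E
python3 -c "
from h import *
from cell import arm
go(arm,'a',.13)"
```

```text
a delta_tool/0.3 [-1.694 -1.779  0.323] yaw/0.12 -6.86 tilt [-0.001 -0.001 -1.   ] F [ 0.5  0.2 -0.7] pos [0.2772 0.5597 0.226 ] t 0.1 w 1.0 j7 -0.08
```

```bash
python3 -m pendant '{"slide":[[-0.04,-0.04,0],[-0.09,-0.1,0],[-0.09,-0.1,0],[-0.09,-0.1,0],[-0.09,-0.1,0],[-0.09,-0.1,0],[-0.09,-0.1,0],[-0.09,-0.1,0],[-0.09,-0.1,0],[-0.09,-0.1,0]],"dr":[[0,0,0],[0,0,0],[0,0,0],[0,0,0],[0,0,0],[0,0,0],[0,0,0],[0,0,0],[0,0,0],[0,0,0]],"claw":[0,0,0,0,0,0,0,0,0,0]}' 40
python3 -m pendant '{"slide":[[-0.09,-0.1,0],[-0.09,-0.1,0],[-0.09,-0.1,0],[-0.09,-0.1,0],[-0.09,-0.1,0],[-0.09,-0.09,0],[-0.09,-0.09,0],[-0.06,-0.06,0],[0,0,0],[0,0,0]],"dr":[[0,0,0],[0,0,0],[0,0,0],[0,0,0],[0,0,0],[0,0,0],[0,0,0],[0,0,0],[0,0,0],[0,0,0]],"claw":[0,0,0,0,0,0,0,0,0,0]}'
python3 -c "
from h import *
from cell import arm
go(arm,'a',.13)"
```

```text
clock: 1.1
position: [0.3807, 0.1925, 0.2266]
ee_rot: [-0.716, -3.059, 0.0]
force: [1.8, 0.2, -0.2]
width: 0.176
gripper_force: 0.0
clock: 2.1
position: [0.4673, -0.0968, 0.2264]
ee_rot: [-0.718, -3.058, 0.0]
force: [-0.5, 1.0, -0.4]
width: 0.006
gripper_force: 0.0
a delta_tool/0.3 [-0.155 -0.1    0.321] yaw/0.12 -6.87 tilt [-0.001  0.    -1.   ] F [-0.5  1.  -0.4] pos [ 0.4673 -0.0968  0.2264] t 2.1 w 0.01 j7 1.32
```

```bash
python3 -m pendant '{"slide":[[-0.08,-0.05,0.04],[-0.075,-0.05,0.04],[0,0,0.08],[0,0,0.08],[0,0,0.08],[0,0,0],[0,0,0],[0,0,0],[0,0,0]],"dr":[[0,0,0],[0,0,0],[0,0,-1],[0,0,-1],[0,0,-1],[0,0,-1],[0,0,-1],[0,0,-1],[0,0,-0.87]],"claw":[0,0,0,0,0,0,0,0,0]}'
python3 -m pendant '{"slide":[[0,0,0],[0,0,0]],"dr":[[0,0,0],[0,0,0]],"claw":[0,0]}'
python3 -c "
from h import *
from cell import arm
go(arm,'a',.085)
im=arm.get_image('side');cv2.imwrite('pics/s1.png',cv2.resize(im[60:220,220:420],None,fx=3,fy=3)[:,:,::-1])"
```

```text
clock: 3.0
position: [0.4958, -0.1423, 0.1306]
ee_rot: [0.58, -3.087, -0.002]
force: [-0.3, 0.1, -0.2]
width: 0.005
gripper_force: 0.0
clock: 3.2
position: [0.4959, -0.1431, 0.1307]
ee_rot: [0.567, -3.09, -0.001]
force: [0.1, -0.8, -0.2]
width: 0.004
gripper_force: 0.0
a delta_tool/0.3 [ 0.003 -0.004  0.152] yaw/0.12 -0.0 tilt [-0.     0.001 -1.   ] F [ 0.1 -0.8 -0.2] pos [ 0.4959 -0.1431  0.1307] t 3.2 w 0.0 j7 2.24
```

View pics/s1.png

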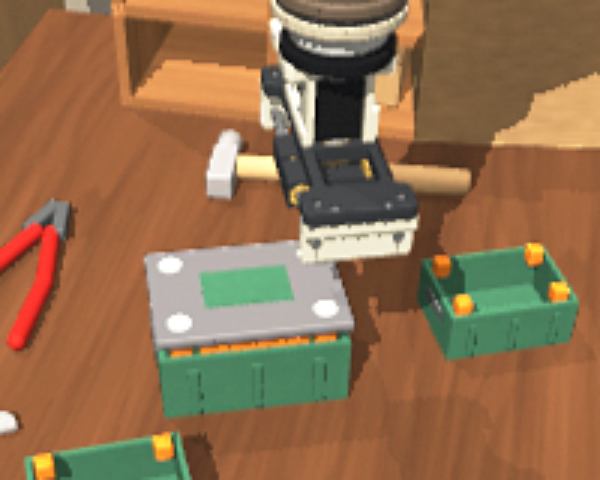

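The arm stands over the near-right disc, at (325,308) in this crop. The white block at (355,240) is the gripper's body, hiding the shut fingers from this camera. The lid is still proud. I'll descend and watch the force.

```bash
python3 -m pendant '{"slide":[[0,-0.004,0.06],[0,0,0.05],[0,0,0.02],[0,0,0.01],[0,0,0]],"dr":[[0,0,0],[0,0,0],[0,0,0],[0,0,0],[0,0,0]],"claw":[0,0,0,0,0]}'
python3 -m pendant '{"slide":[[0,0,0.005],[0,0,0.005],[0,0,0]],"dr":[[0,0,0],[0,0,0],[0,0,0]],"claw":[0,0,0]}'
python3 -m pendant '{"slide":[[0,0,0.005],[0,0,0.005],[0,0,0]],"dr":[[0,0,0],[0,0,0],[0,0,0]],"claw":[0,0,0]}'
```

```text
clock: 3.75
position: [0.4965, -0.1451, 0.0887]
ee_rot: [0.569, -3.089, -0.0]
force: [-0.8, -0.6, 1.1]
width: 0.006
gripper_force: 0.0
clock: 4.05
position: [0.4966, -0.1452, 0.0859]
ee_rot: [-0.569, 3.089, -0.0]
force: [0.2, -0.1, 0.3]
width: 0.004
gripper_force: 0.0
clock: 4.35
position: [0.4965, -0.1453, 0.0826]
ee_rot: [-0.569, 3.089, 0.0]
force: [0.9, 0.9, 0.5]
width: 0.005
gripper_force: 0.1
```

```bash
for i in 1; do python3 -m pendant '{"slide":[[0,0,0.005],[0,0,0.005],[0,0,0]],"dr":[[0,0,0],[0,0,0],[0,0,0]],"claw":[0,0,0]}'; done
python3 -m pendant '{"slide":[[0,0,0.005],[0,0,0.005],[0,0,0]],"dr":[[0,0,0],[0,0,0],[0,0,0]],"claw":[0,0,0]}'
python3 -m pendant '{"slide":[[0,0,0.005],[0,0,0]],"dr":[[0,0,0],[0,0,0]],"claw":[0,0]}'
```

```text
clock: 4.65
position: [0.4964, -0.1451, 0.0802]
ee_rot: [-0.569, 3.089, 0.001]
force: [-3.0, 1.4, 10.0]
width: 0.005
gripper_force: 4.8
clock: 4.95
position: [0.496, -0.1448, 0.0772]
ee_rot: [0.57, -3.089, -0.001]
force: [-5.2, 2.9, 10.9]
width: 0.005
gripper_force: 5.7
clock: 5.15
position: [0.4959, -0.1447, 0.0757]
ee_rot: [0.57, -3.089, -0.002]
force: [-5.3, 2.8, 12.7]
width: 0.004
gripper_force: 6.2
```

```bash
python3 -m pendant '{"slide":[[0,0,0.005],[0,0,0]],"dr":[[0,0,0],[0,0,0]],"claw":[0,0]}'
python3 -m pendant '{"slide":[[0,0,0.005],[0,0,0]],"dr":[[0,0,0],[0,0,0]],"claw":[0,0]}'
python3 -m pendant '{"slide":[[0,0,0.005],[0,0,0]],"dr":[[0,0,0],[0,0,0]],"claw":[0,0]}'
```

```text
clock: 5.35
position: [0.4957, -0.1446, 0.0744]
ee_rot: [0.57, -3.089, -0.002]
force: [-6.1, 4.0, 15.3]
width: 0.005
gripper_force: 8.1
clock: 5.55
position: [0.4958, -0.1445, 0.0739]
ee_rot: [0.569, -3.089, -0.003]
force: [-11.1, 4.5, 30.4]
width: 0.005
gripper_force: 15.9
clock: 5.75
position: [0.4958, -0.1446, 0.0735]
ee_rot: [-0.569, 3.089, 0.003]
force: [-16.5, 6.4, 46.8]
width: 0.004
gripper_force: 24.6
```

```bash
python3 -m pendant '{"slide":[[0,0,-0.02],[0,0,-0.08],[0,0,-0.04],[0,0,0]],"dr":[[0,0,0],[0,0,0],[0,0,0],[0,0,0]],"claw":[0,0,0,0]}'
python3 -c "
from h import *
from cell import arm
go(arm,'b',.095)
im=arm.get_image('side');cv2.imwrite('pics/s2.png',cv2.resize(im[100:220,240:400],None,fx=4,fy=4)[:,:,::-1])"
```

```text
clock: 6.15
position: [0.4977, -0.1455, 0.1142]
ee_rot: [-0.569, 3.086, -0.002]
force: [0.9, -0.1, 0.3]
width: 0.004
gripper_force: 0.0
b delta_tool/0.3 [-0.374  0.008  0.065] yaw/0.12 0.01 tilt [ 0.003 -0.    -1.   ] F [ 0.9 -0.1  0.3] pos [ 0.4977 -0.1455  0.1142] t 6.15 w 0.0 j7 2.25
```

View pics/s2.png

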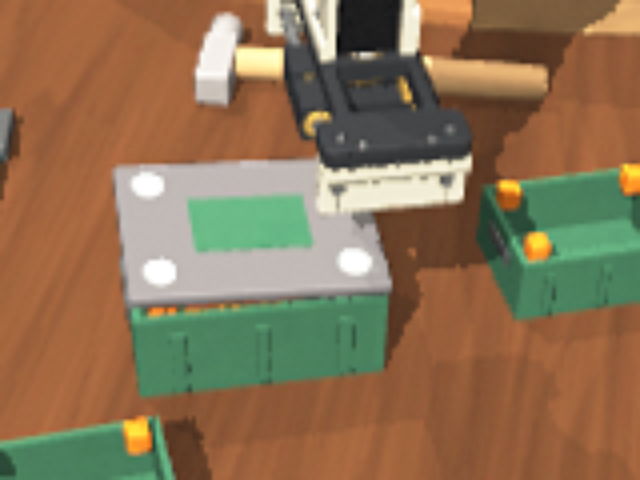

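The lid now slopes down to the near-right corner, disc (355,262), with no orange showing there. Corner a is home. Next is b.

```bash
python3 -m pendant '{"slide":[[-0.06,0,0],[-0.1,0,0],[-0.1,0,0],[-0.08,0.004,0],[-0.034,0.004,0],[0,0,0.03],[0,0,0.02],[0,0,0.01],[0,0,0]],"dr":[[0,0,0],[0,0,0],[0,0,0],[0,0,0],[0,0,0],[0,0,0],[0,0,0],[0,0,0],[0,0,0]],"claw":[0,0,0,0,0,0,0,0,0]}'
python3 -m pendant '{"slide":[[0,0,0.005],[0,0,0.005],[0,0,0.005],[0,0,0]],"dr":[[0,0,0],[0,0,0],[0,0,0],[0,0,0]],"claw":[0,0,0,0]}'
python3 -c "
from h import *
from cell import arm
go(arm,'b',.077)"
```

```text
clock: 7.1
position: [0.599, -0.1037, 0.094]
ee_rot: [0.567, -3.088, -0.0]
force: [-0.7, 0.2, -0.4]
width: 0.002
gripper_force: 0.0
clock: 7.5
position: [0.6004, -0.103, 0.0902]
ee_rot: [-0.569, 3.09, 0.0]
force: [1.0, 0.6, -0.2]
width: 0.0
gripper_force: 0.0
b delta_tool/0.3 [-0.004 -0.003  0.044] yaw/0.12 0.01 tilt [ 0.  0. -1.] F [ 1.   0.6 -0.2] pos [ 0.6004 -0.103   0.0902] t 7.5 w 0.0 j7 2.17
```

```bash
python3 -m pendant '{"slide":[[-0.003,0,0.006],[0,0,0.006],[0,0,0.006],[0,0,0.006],[0,0,0]],"dr":[[0,0,0],[0,0,0],[0,0,0],[0,0,0],[0,0,0]],"claw":[0,0,0,0,0]}'
python3 -m pendant '{"slide":[[0,0,0.006],[0,0,0.006],[0,0,0.006],[0,0,0]],"dr":[[0,0,0],[0,0,0],[0,0,0],[0,0,0]],"claw":[0,0,0,0]}'
python3 -m pendant '{"slide":[[0,0,0.006],[0,0,0]],"dr":[[0,0,0],[0,0,0]],"claw":[0,0]}'
python3 -m pendant '{"slide":[[0,0,0.005],[0,0,0]],"dr":[[0,0,0],[0,0,0]],"claw":[0,0]}'
```

```text
clock: 8.0
position: [0.6015, -0.1028, 0.083]
ee_rot: [-0.569, 3.089, -0.0]
force: [-0.6, 0.2, -0.5]
width: 0.004
gripper_force: 0.0
clock: 8.4
position: [0.6014, -0.1023, 0.0782]
ee_rot: [-0.57, 3.089, 0.001]
force: [-2.4, 2.2, 7.6]
width: 0.006
gripper_force: 3.8
clock: 8.6
position: [0.6013, -0.1022, 0.0765]
ee_rot: [-0.57, 3.089, 0.001]
force: [-2.2, 2.0, 8.8]
width: 0.009
gripper_force: 4.3
clock: 8.8
position: [0.6012, -0.1019, 0.075]
ee_rot: [-0.57, 3.089, 0.002]
force: [-2.9, 2.2, 9.2]
width: 0.003
gripper_force: 4.6
```

```bash
python3 -m pendant '{"slide":[[0,0,0.005],[0,0,0]],"dr":[[0,0,0],[0,0,0]],"claw":[0,0]}'
python3 -m pendant '{"slide":[[0,0,0.005],[0,0,0]],"dr":[[0,0,0],[0,0,0]],"claw":[0,0]}'
python3 -m pendant '{"slide":[[0,0,0.004],[0,0,0]],"dr":[[0,0,0],[0,0,0]],"claw":[0,0]}'
```

```text
clock: 9.0
position: [0.6012, -0.1019, 0.0738]
ee_rot: [-0.57, 3.089, 0.002]
force: [-4.7, 2.6, 13.2]
width: 0.008
gripper_force: 6.5
clock: 9.2
position: [0.6014, -0.1018, 0.0734]
ee_rot: [-0.57, 3.088, 0.002]
force: [-8.2, 4.1, 24.7]
width: 0.003
gripper_force: 12.5
clock: 9.4
position: [0.6014, -0.1018, 0.0732]
ee_rot: [-0.57, 3.088, 0.002]
force: [-12.1, 4.8, 34.3]
width: 0.001
gripper_force: 17.5
```

```bash
python3 -m pendant '{"slide":[[0,0,0.004],[0,0,0],[0,0,-0.02],[0,0,-0.08],[0,0,-0.04],[0,0,0]],"dr":[[0,0,0],[0,0,0],[0,0,0],[0,0,0],[0,0,0],[0,0,0]],"claw":[0,0,0,0,0,0]}'
python3 -c "
from h import *
from cell import arm
go(arm,'c',.095)"
```

```text
clock: 10.0
position: [0.6025, -0.1029, 0.1126]
ee_rot: [-0.569, 3.086, -0.001]
force: [-0.1, -0.2, -0.2]
width: 0.003
gripper_force: 0.0
c delta_tool/0.3 [ 0.003 -0.246  0.059] yaw/0.12 0.01 tilt [ 0.003 -0.    -1.   ] F [-0.1 -0.2 -0.2] pos [ 0.6025 -0.1029  0.1126] t 10.0 w 0.0 j7 2.16
```

```bash
python3 -m pendant '{"slide":[[0,-0.06,0],[0,-0.1,0],[0.002,-0.08,0],[0,-0.006,0],[0,0,0.03],[0,0,0.02],[0,0,0]],"dr":[[0,0,0],[0,0,0],[0,0,0],[0,0,0],[0,0,0],[0,0,0],[0,0,0]],"claw":[0,0,0,0,0,0,0]}'
python3 -m pendant '{"slide":[[0,0,0.006],[0,0,0.006],[0,0,0.006],[0,0,0]],"dr":[[0,0,0],[0,0,0],[0,0,0],[0,0,0]],"claw":[0,0,0,0]}'
python3 -m pendant '{"slide":[[0,0,0.006],[0,0,0.006],[0,0,0.006],[0,0,0]],"dr":[[0,0,0],[0,0,0],[0,0,0],[0,0,0]],"claw":[0,0,0,0]}'
python3 -m pendant '{"slide":[[0,0,0.006],[0,0,0.006],[0,0,0.006],[0,0,0]],"dr":[[0,0,0],[0,0,0],[0,0,0],[0,0,0]],"claw":[0,0,0,0]}'
```

```text
clock: 10.7
position: [0.6259, -0.1703, 0.0939]
ee_rot: [0.571, -3.086, -0.003]
force: [-0.2, 0.5, 0.8]
width: 0.002
gripper_force: 0.0
clock: 11.1
position: [0.627, -0.1716, 0.0904]
ee_rot: [0.57, -3.089, -0.0]
force: [-0.4, 0.1, 0.5]
width: 0.008
gripper_force: 0.0
clock: 11.5
position: [0.6268, -0.1718, 0.0848]
ee_rot: [0.569, -3.089, -0.0]
force: [0.6, -0.1, -0.1]
width: 0.001
gripper_force: 0.0
clock: 11.9
position: [0.6274, -0.1721, 0.0805]
ee_rot: [-0.569, 3.089, -0.001]
force: [-1.3, 1.0, 5.9]
width: 0.004
gripper_force: 3.5
```

```bash
python3 -m pendant '{"slide":[[0,0,0.006],[0,0,0.006],[0,0,0]],"dr":[[0,0,0],[0,0,0],[0,0,0]],"claw":[0,0,0]}'
python3 -m pendant '{"slide":[[0,0,0.006],[0,0,0]],"dr":[[0,0,0],[0,0,0]],"claw":[0,0]}'
python3 -m pendant '{"slide":[[0,0,0.006],[0,0,0]],"dr":[[0,0,0],[0,0,0]],"claw":[0,0]}'
python3 -m pendant '{"slide":[[0,0,0.004],[0,0,0]],"dr":[[0,0,0],[0,0,0]],"claw":[0,0]}'
```

```text
clock: 12.2
position: [0.6279, -0.1724, 0.0773]
ee_rot: [-0.569, 3.088, -0.002]
force: [-1.3, -0.2, 8.5]
width: 0.006
gripper_force: 4.5
clock: 12.4
position: [0.6281, -0.1725, 0.0757]
ee_rot: [-0.568, 3.087, -0.002]
force: [-1.3, -0.2, 9.6]
width: 0.009
gripper_force: 4.8
clock: 12.6
position: [0.6283, -0.1727, 0.0742]
ee_rot: [-0.568, 3.087, -0.002]
force: [-1.7, -0.1, 12.7]
width: 0.004
gripper_force: 6.0
clock: 12.8
position: [0.6284, -0.1727, 0.0739]
ee_rot: [-0.568, 3.086, -0.002]
force: [-4.2, 0.4, 19.8]
width: 0.002
gripper_force: 9.9
```

```bash
python3 -m pendant '{"slide":[[0,0,0.005],[0,0,0.005],[0,0,0]],"dr":[[0,0,0],[0,0,0],[0,0,0]],"claw":[0,0,0]}'
python3 -m pendant '{"slide":[[0,0,0.003],[0,0,0]],"dr":[[0,0,0],[0,0,0]],"claw":[0,0]}'
python3 -m pendant '{"slide":[[0,0,-0.03],[0,0,-0.08],[0,0,-0.04],[0,0,0]],"dr":[[0,0,0],[0,0,0],[0,0,0],[0,0,0]],"claw":[0,0,0,0]}'
python3 -c "
from h import *
from cell import arm
go(arm,'d',.095)"
```

```text
clock: 13.1
position: [0.6286, -0.1728, 0.0733]
ee_rot: [-0.568, 3.085, -0.002]
force: [-12.0, 3.1, 40.8]
width: 0.006
gripper_force: 20.3
clock: 13.3
position: [0.6287, -0.1728, 0.0732]
ee_rot: [-0.567, 3.085, -0.002]
force: [-13.8, 2.9, 48.5]
width: 0.003
gripper_force: 23.6
clock: 13.7
position: [0.6283, -0.1723, 0.1142]
ee_rot: [-0.569, 3.086, -0.002]
force: [1.0, 0.5, 0.5]
width: 0.004
gripper_force: 0.0
d delta_tool/0.3 [ 0.38  -0.     0.063] yaw/0.12 0.01 tilt [ 0.003 -0.001 -1.   ] F [1.  0.5 0.5] pos [ 0.6283 -0.1723  0.1142] t 13.7 w 0.0 j7 2.26
```

```bash
python3 -m pendant '{"slide":[[0.06,0,0],[0.1,0,0],[0.1,0,0],[0.08,0,0],[0.038,0,0],[0,0,0.03],[0,0,0.02],[0,0,0]],"dr":[[0,0,0],[0,0,0],[0,0,0],[0,0,0],[0,0,0],[0,0,0],[0,0,0],[0,0,0]],"claw":[0,0,0,0,0,0,0,0]}'
python3 -m pendant '{"slide":[[0,0,0.006],[0,0,0.006],[0,0,0.006],[0,0,0.006],[0,0,0]],"dr":[[0,0,0],[0,0,0],[0,0,0],[0,0,0],[0,0,0]],"claw":[0,0,0,0,0]}'
python3 -m pendant '{"slide":[[0,0,0.006],[0,0,0.006],[0,0,0.006],[0,0,0]],"dr":[[0,0,0],[0,0,0],[0,0,0],[0,0,0]],"claw":[0,0,0,0]}'
python3 -m pendant '{"slide":[[0,0,0.006],[0,0,0.006],[0,0,0]],"dr":[[0,0,0],[0,0,0],[0,0,0]],"claw":[0,0,0]}'
```

```text
clock: 14.5
position: [0.5217, -0.2111, 0.0959]
ee_rot: [0.572, -3.088, -0.002]
force: [-0.2, -0.0, -0.5]
width: 0.002
gripper_force: 0.0
clock: 15.0
position: [0.521, -0.2122, 0.09]
ee_rot: [0.569, -3.089, -0.0]
force: [0.4, 0.1, 0.7]
width: 0.006
gripper_force: 0.0
clock: 15.4
position: [0.5209, -0.2122, 0.0846]
ee_rot: [0.569, -3.089, -0.0]
force: [-0.9, -0.3, 0.2]
width: 0.004
gripper_force: 0.0
clock: 15.7
position: [0.5208, -0.2122, 0.0814]
ee_rot: [0.569, -3.089, -0.001]
force: [-2.0, 0.6, 5.6]
width: 0.005
gripper_force: 2.8
```

```bash
python3 -m pendant '{"slide":[[0,0,0.006],[0,0,0.006],[0,0,0.006],[0,0,0]],"dr":[[0,0,0],[0,0,0],[0,0,0],[0,0,0]],"claw":[0,0,0,0]}'
python3 -m pendant '{"slide":[[0,0,0.006],[0,0,0]],"dr":[[0,0,0],[0,0,0]],"claw":[0,0]}'
python3 -m pendant '{"slide":[[0,0,0.005],[0,0,0]],"dr":[[0,0,0],[0,0,0]],"claw":[0,0]}'
python3 -m pendant '{"slide":[[0,0,0.005],[0,0,0]],"dr":[[0,0,0],[0,0,0]],"claw":[0,0]}'
```

```text
clock: 16.1
position: [0.5207, -0.2126, 0.0762]
ee_rot: [0.569, -3.089, 0.0]
force: [-3.7, 0.5, 6.3]
width: 0.004
gripper_force: 3.5
clock: 16.3
position: [0.5207, -0.2127, 0.0744]
ee_rot: [0.569, -3.089, 0.0]
force: [-2.9, -0.7, 8.2]
width: 0.002
gripper_force: 3.8
clock: 16.5
position: [0.5208, -0.2128, 0.0737]
ee_rot: [-0.568, 3.09, -0.0]
force: [-5.7, 0.6, 16.2]
width: 0.004
gripper_force: 8.2
clock: 16.7
position: [0.5208, -0.2129, 0.0733]
ee_rot: [-0.568, 3.089, -0.0]
force: [-10.5, 2.2, 30.2]
width: 0.004
gripper_force: 15.3
```

```bash
python3 -m pendant '{"slide":[[0,0,0.005],[0,0,0],[0,0,-0.02],[0,0,-0.08],[0,0,-0.12],[0,0,-0.12],[0.1,0,-0.06],[0.1,0,0],[0.1,0,0],[0,0,0]],"dr":[[0,0,0],[0,0,0],[0,0,0],[0,0,0],[0,0,0],[0,0,0],[0,0,0],[0,0,0],[0,0,0],[0,0,0]],"claw":[0,0,0,0,0,0,0,0,0,0]}'
python3 - <<'E'
from h import *
from cell import arm
t=arm.get_image("top");s=arm.get_image("side");ct,cs=arm.calibration("top"),arm.calibration("side")
D=discs(t,(335,125,430,225));S=discs(s,(255,135,345,190))
for d,a in D:
    q=min(S,key=lambda e:np.linalg.norm(onplane(cs,e[0],.076)-onplane(ct,d,.076)))
    p,e=tri(ct,d,cs,q[0]);print(d.round(1),a,p.round(4),round(e,4))
D=discs(t,(185,140,255,225));S=discs(s,(205,250,320,330))
for d,a in D:
    q=min(S,key=lambda e:np.linalg.norm(onplane(cs,e[0],.076)-onplane(ct,d,.076)))
    p,e=tri(ct,d,cs,q[0]);print("blue",p.round(4),round(e,4))
o=np.zeros((420,790,3),np.uint8);o[:420,:400]=cv2.resize(t[120:225,335:435],None,fx=4,fy=4);o[:300,400:780]=cv2.resize(s[130:205,255:350],None,fx=4,fy=4)
cv2.imwrite("pics/crop1.png",o[:,:,::-1])
E
```

```text
clock: 17.7
position: [0.4332, -0.2463, 0.1897]
ee_rot: [0.562, -3.09, -0.0]
force: [-0.1, -0.2, -0.3]
width: 0.001
gripper_force: 0.0
[389.1 146. ] 46 [ 0.6288 -0.1722  0.0766] 0.0007
[357.5 157.5] 52 [ 0.6025 -0.1032  0.0761] 0.0016
[408.6 193.9] 50 [ 0.5226 -0.2124  0.0773] 0.0008
[376.6 205.8] 53 [ 0.4963 -0.1435  0.0765] 0.0008
blue [0.604  0.1631 0.0759] 0.0006
blue [0.6014 0.2369 0.0766] 0.0008
blue [0.4876 0.2328 0.076 ] 0.001
blue [0.4902 0.1588 0.0762] 0.0011
```

View pics/crop1.png

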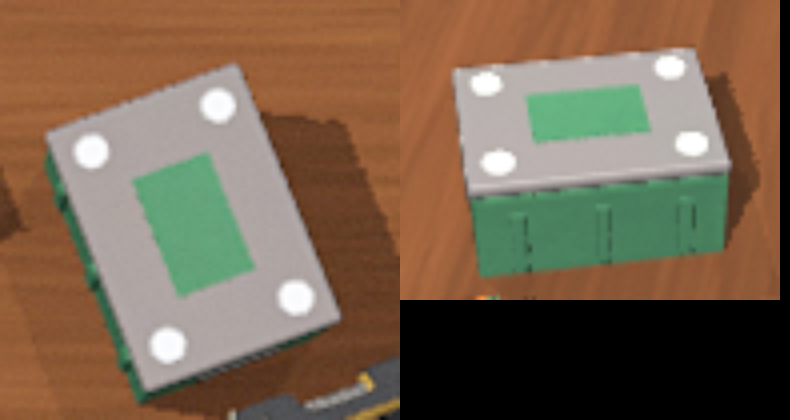

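The lid is flat. Its four discs read 0.076–0.077 m, against 0.076 m for the sealed blue box seen by the same cameras. No orange shows on the side in view, and the arm is clear.

```bash
python3 -c "
from cell import arm
print(arm.sign_off())"
```

```text
the job is handed in; nothing more can be done
None
```

I pressed the green dry box's lid down at all four corners, a, b, c, then d. It now sits flat, level with the blue box to about 1 mm; the blue box was not touched, and I handed the job in at about 18 s.

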